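# Clamp the lamp holder with the ratchet wrench

## Task

Work the ratchet wrench back and forth until the bench clamp it drives holds the ceramic lamp holder firmly between its two jaws, ready for drilling, without touching the lamp holder yourself. Feel the wrench: stop when it has become several times stiffer than when it runs free, before the squeeze cracks the ceramic. Then let go of the wrench, and leave the other things on the shelf where they are.

Things in the scene. Friction and masses are not known exactly. Their poses are not given: they have to be found in the camera images.
- ratchet_axis (a point): Point on the wrench's upright swing axis, 98 mm above the table (handle mid-height). Frame of the clamp (bolted down, place and yaw vary): z up; -x from the axis to the middle of the wrench's swing; +y from the axis along the grey bed (330 x 130 x 20 mm) to the lamp holder. All on the clamp but the wrench is lower than 92 mm.
- wrench_grip (a point): Middle of the wrench's grip, 130 mm from the axis, 98 mm above the table; its x points to the axis. The level handle has a rubber sleeve 22 x 22 mm from 85 to 180 mm out, with 60 mm free below and nothing beside it; the round steel head is 92 mm across, top at 109 mm, and carries a hexagon to 118 mm. Pinch the handle from above across its width, or push it.
- wrench (a joint): Swing (rad): 0 = handle along the clamp's -x, stops at -0.62 and 0.62, positive = clockwise from above (handle end to the clamp's +y). Clockwise tightens: a pawl catches one of 14 teeth, 0.45 rad apart, so up to 0.45 rad of a stroke is idle. Anti-clockwise it slips back freely, clicking; the clamp is held and gives back 0.15 rad of drive at most. Takes 3 to 7 full strokes in all.
- hexagon (a point): Top of the steel hexagon (25 mm) in the wrench head; it turns as the clamp is driven. Moment about the axis on a driving stroke (also felt when pausing in it): about 0.2 N m running free or sliding the lamp holder along; once it meets both jaws the moment climbs by 0.56 N m per driven rad (a spring). Well clamped at about 0.8 N m; too loose below 0.65; the ceramic cracks from 1.05 N m.
- lamp_holder: White ceramic lamp holder standing loose on the clamp bed between the jaws: square foot 76 x 76 x 24 mm with a round collar 50 mm across, 66 mm high in all; origin under the middle of its foot, z up. Not to be handled.
- back_jaw: The far steel jaw, 86 mm wide, 41 mm high, fixed for the run but at a varying distance along the bed; origin at the foot of its face towards the lamp holder. The front jaw, a similar block whose face starts 52 mm from the axis, is driven to the clamp's +y, 15 mm per rad driven.
- fuse_box: clear lidded plastic box with glass cartridge fuses, 110 x 75 x 43 mm, loose; origin under its centre. A bystander: leave it.
- led_bulb: frosted LED bulb standing in a square card sleeve, 68 x 68 mm, 114 mm high, loose; origin under its centre. A bystander: leave it.
- tester_pen: grey plastic tester pen lying flat, about 135 mm long, 17 mm high, loose; origin on its underside about the middle, x along the pen. A bystander: leave it.
- jar: glass jar with steel cap, 68 mm diameter, 85 mm high, loose; origin under its centre. A bystander: leave it.
- screwdriver: black-handled screwdriver, 190 mm, lying flat, loose; x along it. A bystander: leave it.
- tape_roll: roll of black tape lying flat, 90 mm across, 19 mm high, loose; origin under its centre. A bystander: leave it.

How it is judged:
By the outcome, as a careful person would: the job done as asked, in the order asked, and still so for the second after the job is handed in, with the robot touching nothing.
It also fails if it takes over 72 s, if anything falls off the work surface, if the arm or the gripper's body presses on something with over 40 N, if the wrist force passes 120 N, or if a joint passes its speed limit or range.

## Robot

A 7-joint arm with a two-finger parallel gripper is mounted at the origin on the work surface. World frame = base frame: x ahead of the robot, y to its left, z up, the work surface at z = 0. Lengths are in m, angles in rad, forces in N, time in s.
With the tool pointing down it reaches from about 0.425 to 0.875 m from the base axis. Payload 8.4 kg.
Tool frame: the origin (TCP) lies at the very end of the fingers, on their centre line; the grasp point (between the pads) lies arm.grasp_offset behind it (arm.grasp_offset is the distance from the TCP to the grasp point, in m); z points along the fingers, y is the direction in which the jaws open and shut (so a half turn about z gives the same grasp; the last joint's range is limited). The gripper opens to 87 mm and grips with 3 to 60 N. Pads are 19 mm wide; open, the fingers measure 117 mm over their backs; the gripper's body (75 mm by 190 mm) begins 51 mm behind the grasp point.
Start: joints at [1.112, 0.333, 0.04, 1.465, -0.013, 1.343, -0.059], TCP at [0.229, -0.608, 0.223] pointing down, gripper open.
Joint ranges: [-2.58, 2.58], [-0.38, 2.09], [-1.3, 1.39], [0.25, 2.4], [-1.5, 4.64], [0.08, 2.09], [-2.65, 2.65]. Speed limits (rad/s): [2.22, 2.22, 2.79, 2.79, 3.14, 3.14, 3.14].

## Interface

Orientations are given as a unit quaternion [w, x, y, z].
In Python, from station import arm, optics gives the robot as it stands.
- The arm moves only by the tool arm_command, never from a script. Its argument "plan" is a list of rows, each a list of 3 entries, a list of its own where there are three numbers: the shift along the world's x, y, z normalised to -1 to 1, where 1 is 0.5 m, then the turn about the world's z normalised to -1 to 1, where 1 is pi/2 rad, then the opening, from 0 (shut) to 1 (fully open). A call has 1 to 8 rows; each row is the pose to reach, as a shift and turn from the pose commanded when the call began; what a row does not reach only later rows make up. A row lasts 1/8 s, in which the tool goes at most 62.5 mm and 10.7 degrees, less where a joint would pass 70% of its speed; a pose out of reach is approached as far as the arm can. A call with a number of a shift or a turn outside -1 to 1 is refused whole. A call with a gripper value outside its range is refused whole. The fingers move at their own pace and stop on an object; "grip_force" is the grip in N (left out, the last holds). Time passes only in rows, so rows that repeat a pose let the fingers close. It gives the time, the measured TCP pose, the force and the opening at its end, in the units of the state.
- arm.get_state(): the state, without advancing time (a new reading comes with each control period).
- optics.get_image(name): name is "scene" or "top" or "wrist"; returns the picture (420x560x3 uint8, blue, green, red); there is no depth.
- optics.calibration(name): a dict with "intrinsics" (3x3 intrinsics, pixels), "R" (3x3) and "t" (3): a world point X has camera coordinates R X + t. Camera axes: x right, y down, z forward; pixel columns grow to the right and rows downward; lengths in m; the calibration is good to about 2 mm. The wrist camera is an equidistant fisheye: a pixel r from the principal point sees the ray r / f radians off the axis. A picture is of the moment at which its call begins: read the wrist's pose just before it. calibration takes no time and is no camera call; for the wrist camera it gives the pose at the moment of the call.
- arm.hand_in(): hands the job in, once; it reports no verdict.
The state is a dict: "time": time; "joint_pos": joint angles; "joint_vel": joint speeds; "tau": joint torques, N m; "position": TCP position; "eef_rot": TCP orientation; "ft_force": force on the tool from outside, world axes, zero at the start; "torque": the same for the moment, N m; "opening": finger opening in m.
Only numpy, scipy, OpenCV 4.12 (cv2) and the standard library are available. Lean on these libraries where they do the work, as an engineer would, in place of code of your own. Each camera call takes 0.05 s, during which the arm holds its last target.

## Working session

There is one attempt and no reset: what is moved stays moved. The work goes in short steps, Python scripts to look and compute and a tool call to move; the robot and the scene stay as the last step left them, time stands still between calls to the robot, and variables do not carry over. Pictures are saved under pics/ and viewed, and the job is handed in when it is done.

Besides the shell and the picture viewer there is one more tool, called in YAML: its name, and indented under it one key for each argument. arm_command: Moves the arm, as the interface text tells. Its arguments: {"type":"object","properties":{"plan":{"type":"array","items":{"type":"array"}},"grip_force":{"type":"number"}},"required":["plan"]}

```bash
mkdir -p pics; ls; python3 - <<'E'
from station import arm, optics
import cv2
s=arm.get_state()
print({k:s[k] for k in('time','position','eef_rot','ft_force','torque','opening')},arm.grasp_offset)
for n in('scene','top'):
    cv2.imwrite(f'pics/{n}0.png',optics.get_image(n)); c=optics.calibration(n); print(n,c)
E
```

```text
pics
{'time': 0.0, 'position': array([ 0.22864507, -0.60795941,  0.22165681]), 'eef_rot': array([-7.87149369e-04,  9.83869228e-01,  1.78887351e-01, -1.97833618e-04]), 'ft_force': array([-0.34370872,  0.70237592, -0.0739047 ]), 'torque': array([ 0.01029151, -0.00065201, -0.03997119]), 'opening': 0.08681785710200222} 0.0187
scene {'intrinsics': array([[464.9201422 ,   0.        , 285.24338128],
       [  0.        , 464.9201422 , 210.69547996],
       [  0.        ,   0.        ,   1.        ]]), 'R': array([[-0.52626037,  0.85019148,  0.01498225],
       [ 0.72376039,  0.45711027, -0.51693433],
       [-0.44634171, -0.2611985 , -0.85589393]]), 't': array([ 0.28684749, -0.39364791,  1.50876758])}
top {'intrinsics': array([[467.74089239,   0.        , 283.06500676],
       [  0.        , 467.74089239, 208.35656907],
       [  0.        ,   0.        ,   1.        ]]), 'R': array([[ 0.00663923, -0.99997191, -0.00347826],
       [-0.98596547, -0.00596589, -0.16684274],
       [ 0.1668173 ,  0.00453715, -0.98597738]]), 't': array([0.00702207, 0.58183294, 1.15606446])}
```

View pics/scene0.png

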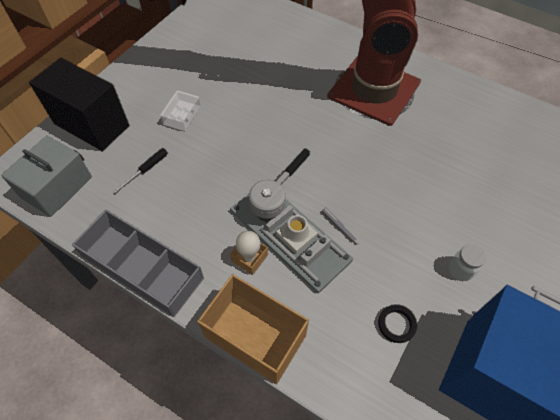

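View pics/top0.png

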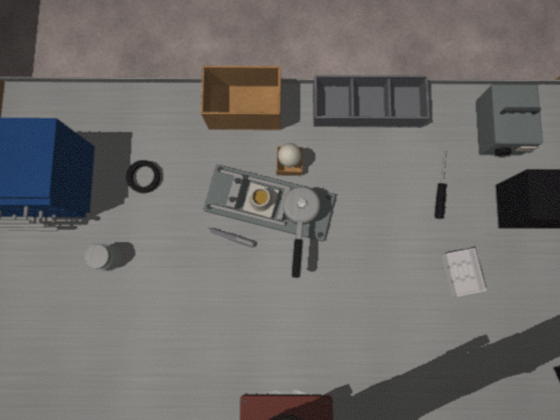

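The top view shows the wrench head at about (302,203), its black sleeve at about (297,258), the lamp holder at about (261,198) and the bed sloping to the left. The bulb stands behind the bed at (289,157), and the pen is at (233,237).

```bash
cat > h.py <<'E'
import numpy as np, cv2
from station import arm, optics
def ray(n,uv,z):
    c=optics.calibration(n);K=np.array(c['intrinsics']);R=np.array(c['R']);t=np.array(c['t'])
    d=R.T@np.linalg.inv(K)@np.array([uv[0],uv[1],1.]);o=-R.T@t
    return o+d*(z-o[2])/d[2]
def sleeve(img,roi):
    x0,y0,x1,y1=roi
    m=(img[y0:y1,x0:x1].max(2)<45).astype(np.uint8)
    cs,_=cv2.findContours(m,cv2.RETR_EXTERNAL,cv2.CHAIN_APPROX_NONE)
    c=max(cs,key=cv2.contourArea); r=cv2.minAreaRect(c)
    return np.array(r[0])+[x0,y0],r,cv2.boxPoints(r)+[x0,y0]
E
python3 - <<'E'
from h import *
t=cv2.imread('pics/top0.png'); s=cv2.imread('pics/scene0.png')
for n,im,roi in(('top',t,(280,228,320,290)),('scene',s,(265,140,320,195))):
    c,r,b=sleeve(im,roi); print(n,c,r[1],[ray(n,p,.109).round(3) for p in b],ray(n,c,.104).round(4))
g=cv2.cvtColor(t,cv2.COLOR_BGR2GRAY)
print(cv2.HoughCircles(cv2.GaussianBlur(g,(3,3),0)[170:240,270:340],cv2.HOUGH_GRADIENT,1,20,param1=80,param2=12,minRadius=14,maxRadius=26))
cv2.imwrite('pics/t1.png',cv2.resize(t[140:290,190:350],None,fx=4.5,fy=4,interpolation=2)[:600])
cv2.imwrite('pics/s1.png',cv2.resize(s[140:300,220:370],None,fx=3.7,fy=3.7,interpolation=2))
E
```

```text
top [296.8223362 257.9873085] (6.625975608825684, 36.335994720458984) [array([ 0.408, -0.013,  0.109]), array([ 0.495, -0.018,  0.109]), array([ 0.494, -0.034,  0.109]), array([ 0.407, -0.028,  0.109])] [ 0.4512 -0.0235  0.104 ]
scene [297.32068634 161.45172501] (7.391048431396484, 29.979421615600586) [array([ 0.498, -0.033,  0.109]), array([ 0.407, -0.027,  0.109]), array([ 0.413, -0.006,  0.109]), array([ 0.504, -0.013,  0.109])] [ 0.4528 -0.0216  0.104 ]
[[[30.5 34.5 17.7]]]
```

View pics/t1.png

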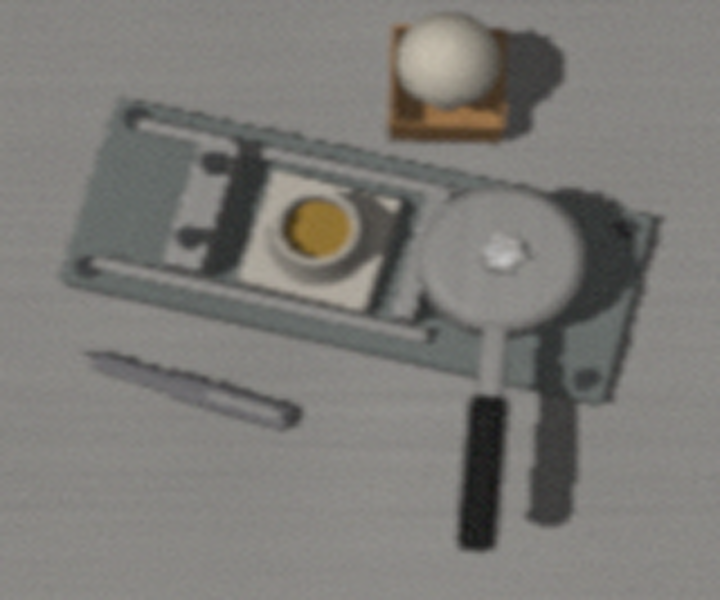

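View pics/s1.png

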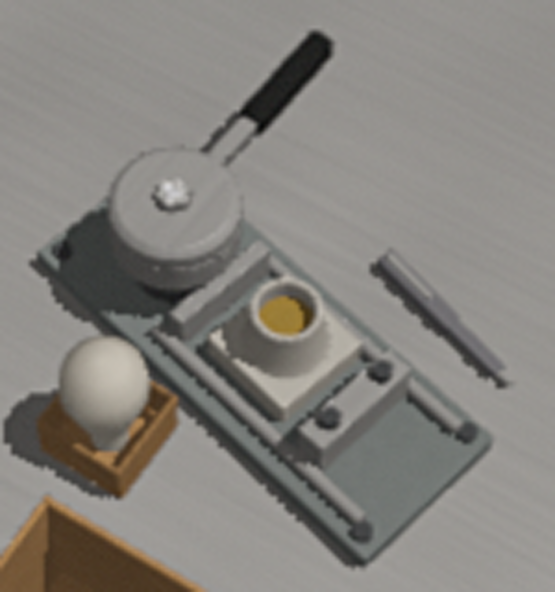

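```bash
python3 - <<'E'
from h import *
from scipy.spatial.transform import Rotation as Ro
a=ray('top',(301.6,203),.118);b=ray('scene',(266.8,192.2),.118);print('axis',a,b)
h=ray('top',(270+30.5,170+34.5),.109);print('head centre by circle',h)
f=lambda x,y:(190+x/4.5,140+y/4)
C=[ray('top',f(*p),.02) for p in((125,97),(655,215),(605,400),(68,280))]
print(np.round(C,3))
u=(C[0]-C[1]+C[3]-C[2]);print('len',np.linalg.norm(C[0]-C[1]),np.linalg.norm(C[3]-C[2]),'wid',np.linalg.norm(C[0]-C[3]),np.linalg.norm(C[1]-C[2]));y=u[:2]/np.linalg.norm(u[:2])
print('clamp yaw',np.arctan2(-y[0],y[1]))
ax=(a+b)/2; g=np.array([.452,-.0225])-ax[:2];print('grip r',np.linalg.norm(g))
x=np.array([y[1],-y[0]]);print('swing',np.arctan2(g@y,-(g@x)))
for th in(-.62,-.2,0,.62):
    p=ax[:2]+.13*(-np.cos(th)*x+np.sin(th)*y);print(th,p,np.linalg.norm(p))
print(arm.get_state()['eef_rot'],Ro.from_quat(np.roll(arm.get_state()['eef_rot'],-1)).as_matrix().round(3))
E
```

```text
axis [ 0.58356163 -0.03456687  0.118     ] [ 0.58458593 -0.03151401  0.118     ]
head centre by circle [ 0.58144372 -0.03219385  0.109     ]
[[ 0.706  0.187  0.02 ]
 [ 0.627 -0.128  0.02 ]
 [ 0.504 -0.098  0.02 ]
 [ 0.581  0.217  0.02 ]]
len 0.3245992615355697 0.32354096691398304 wid 0.12809050605355776 0.12688078265852998
clamp yaw -0.24344661208093282
grip r 0.13249371502506857
swing -0.1638082088855068
-0.62 [ 0.4631819  -0.08084372] 0.4701841983436777
-0.2 [ 0.45419646 -0.02739416] 0.455021824525976
0 [ 0.4579071  -0.00170406] 0.4579102699966404
0.62 [0.49959697 0.06577084] 0.5039076680929367
[-6.96582223e-04  9.83866253e-01  1.78904107e-01 -1.75125553e-04] [[ 0.936  0.352 -0.001]
 [ 0.352 -0.936  0.001]
 [-0.    -0.001 -1.   ]]
```

arm_command:
  plan:
    - [[0.04,0.1,0],-0.04,1]
    - [[0.08,0.2,0],-0.08,1]
    - [[0.12,0.3,0],-0.12,1]
    - [[0.16,0.4,0],-0.16,1]
    - [[0.2,0.5,0],-0.2,1]
    - [[0.24,0.6,0],-0.24,1]
    - [[0.28,0.7,0],-0.279,1]
    - [[0.32,0.8,0],-0.279,1]
  grip_force: 10

```text
time: 1.1
position: [0.389, -0.2066, 0.2224]
eef_rot: [0.0, 0.999, -0.04, -0.0]
ft_force: [0.5, -0.1, 0.6]
opening: 0.0872
```

arm_command:
  plan:
    - [[0.04,0.1,0],0,1]
    - [[0.08,0.2,0],0,1]
    - [[0.11,0.3,0],0,0.8]
    - [[0.131,0.371,0],0,0.7]
    - [[0.131,0.371,-0.04],0,0.6]
    - [[0.131,0.371,-0.04],0,0.6]

```text
time: 1.85
position: [0.4532, -0.0227, 0.2013]
eef_rot: [-0.0, 0.999, -0.039, -0.001]
ft_force: [-0.5, -0.9, 0.4]
opening: 0.0562
```

```bash
python3 - <<'E'
from h import *
from scipy.spatial.transform import Rotation as Ro
cv2.imwrite('pics/w1.png',optics.get_image('wrist'));cv2.imwrite('pics/t2.png',optics.get_image('top'))
s=arm.get_state();m=Ro.from_quat(np.roll(s['eef_rot'],-1)).as_matrix();print(s['time'],s['position'],np.arctan2(m[1,1],m[0,1]),s['ft_force'],s['torque'],s['opening'])
E
```

```text
1.95 [ 0.45412981 -0.02326891  0.20271329] -1.649997446602866 [ 0.0797756  -1.2130054   0.90729328] [0.03428402 0.01151053 0.01970832] 0.05384036994656942
```

View pics/w1.png

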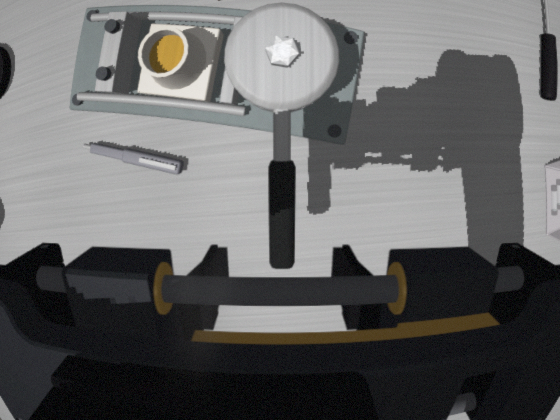

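The wrist view shows the sleeve at column 282, midway between the fingers (214 and 345) and upright. So the alignment is good and I can descend and pinch.

arm_command:
  plan:
    - [[0,0,-0.08],0,0.55]
    - [[0,0,-0.16],0,0.55]
    - [[0,0,-0.22],0,0.55]
    - [[0,0,-0.246],0,0.55]
    - [[0,0,-0.246],0,0.55]

```text
time: 2.58
position: [0.4544, -0.0231, 0.0797]
eef_rot: [-0.0, 0.999, -0.04, -0.0]
ft_force: [0.2, -0.8, 0.9]
opening: 0.048
```

arm_command:
  plan:
    - [[0,0,0],0,0.3]
    - [[0,0,0],0,0]
    - [[0,0,0],0,0]
    - [[0,0,0],0,0]
  grip_force: 12

```text
time: 3.08
position: [0.4546, -0.023, 0.08]
eef_rot: [0.0, 0.999, -0.039, 0.0]
ft_force: [-0.8, -1.7, 3.8]
opening: 0.0217
```

```bash
cat > m.py <<'E'
from h import *
from scipy.spatial.transform import Rotation as Ro
A=np.array([.584,-.033]); YAW=-.243
def rep(tag=''):
    s=arm.get_state();m=Ro.from_quat(np.roll(s['eef_rot'],-1)).as_matrix()
    p=s['position'];g=p[:2]-A;F=s['ft_force'];x=np.array([np.cos(YAW),np.sin(YAW)]);y=np.array([-x[1],x[0]])
    th=np.arctan2(g@y,-(g@x));thy=-np.pi/2+YAW-np.arctan2(m[1,1],m[0,1])
    fz=g[0]*F[1]-g[1]*F[0]
    print(tag,'t%.2f'%s['time'],'p',p.round(4),'r%.4f th %.3f yawth %.3f'%(np.hypot(*g),th,thy),'F',F.round(2),'T',s['torque'].round(3),'rxF %.3f  +Tz %.3f'%(fz,fz+s['torque'][2]),'op%.4f'%s['opening'])
if __name__=='__main__':
    rep()
    import sys
    x=np.array([np.cos(YAW),np.sin(YAW)]);y=np.array([-x[1],x[0]])
    s=arm.get_state();r=.130
    # shifts from th0 to th list
    th0=float(sys.argv[1])
    P=lambda t:A+r*(-np.cos(t)*x+np.sin(t)*y)
    for t in map(float,sys.argv[2:]): print(t,((P(t)-P(th0))/.5).round(3),'turn',round(-(t-th0)/(np.pi/2),3))
E
python3 m.py -.164 -.1 0 .1 .2 .3 .4 .5 .58
```

```text
t3.08 p [ 0.4546 -0.023   0.08  ] r0.1298 th -0.166 yawth -0.164 F [-0.82 -1.68  3.79] T [ 0.012  0.178 -0.098] rxF 0.226  +Tz 0.128 op0.0217
-0.1 [0.002 0.017] turn -0.041
0.0 [0.007 0.042] turn -0.104
0.1 [0.014 0.067] turn -0.168
0.2 [0.024 0.091] turn -0.232
0.3 [0.037 0.114] turn -0.295
0.4 [0.051 0.135] turn -0.359
0.5 [0.068 0.155] turn -0.423
0.58 [0.082 0.17 ] turn -0.474
```

arm_command:
  plan:
    - [[0.002,0.017,0],-0.041,0]
    - [[0.007,0.042,0],-0.104,0]
    - [[0.014,0.067,0],-0.168,0]
    - [[0.024,0.091,0],-0.232,0]
    - [[0.037,0.114,0],-0.295,0]
    - [[0.037,0.114,0],-0.295,0]

```text
time: 3.82
position: [0.4734, 0.034, 0.08]
eef_rot: [0.0, 0.964, -0.267, 0.0]
ft_force: [-0.2, -2.3, 6.0]
opening: 0.0219
```

```bash
python3 m.py .3 .4 .5 .56
```

```text
t3.83 p [0.4734 0.034  0.08  ] r0.1293 th 0.302 yawth 0.298 F [-0.16 -2.28  6.05] T [-0.653  0.208 -0.196] rxF 0.263  +Tz 0.068 op0.0219
0.4 [0.015 0.022] turn -0.064
0.5 [0.031 0.042] turn -0.127
0.56 [0.042 0.053] turn -0.166
```

arm_command:
  plan:
    - [[0.015,0.022,0],-0.064,0]
    - [[0.031,0.042,0],-0.127,0]
    - [[0.042,0.053,0],-0.166,0]
    - [[0.042,0.053,0],-0.166,0]

```text
time: 4.32
position: [0.4945, 0.06, 0.08]
eef_rot: [0.0, 0.921, -0.39, 0.001]
ft_force: [1.5, -4.7, 3.8]
opening: 0.0223
```

```bash
python3 m.py .56 .4 .25 .1 -.05 -.2 -.35 -.5 -.58; python3 - <<'E'
from h import *
cv2.imwrite('pics/t3.png',cv2.resize(optics.get_image('top')[140:290,190:350],None,fx=4.5,fy=4,interpolation=2))
E
```

```text
t4.33 p [0.4945 0.06   0.08  ] r0.1291 th 0.561 yawth 0.558 F [ 1.54 -4.74  3.84] T [-0.96  -0.103 -0.208] rxF 0.281  +Tz 0.073 op0.0223
0.4 [-0.027 -0.031] turn 0.102
0.25 [-0.048 -0.064] turn 0.197
0.1 [-0.064 -0.1  ] turn 0.293
-0.05 [-0.075 -0.137] turn 0.388
-0.2 [-0.079 -0.176] turn 0.484
-0.35 [-0.078 -0.215] turn 0.579
-0.5 [-0.071 -0.253] turn 0.675
-0.58 [-0.065 -0.273] turn 0.726
```

View pics/t3.png

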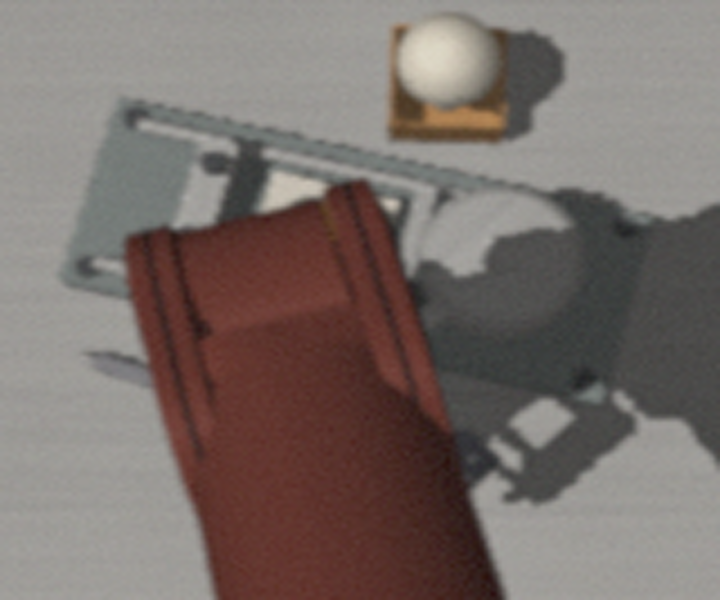

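arm_command:
  plan:
    - [[-0.027,-0.031,0],0.102,0]
    - [[-0.048,-0.064,0],0.197,0]
    - [[-0.064,-0.1,0],0.293,0]
    - [[-0.075,-0.137,0],0.388,0]
    - [[-0.079,-0.176,0],0.484,0]
    - [[-0.078,-0.215,0],0.579,0]
    - [[-0.071,-0.253,0],0.675,0]
    - [[-0.065,-0.273,0],0.726,0]

```text
time: 5.38
position: [0.4613, -0.0768, 0.0799]
eef_rot: [-0.0, 0.985, 0.17, 0.0]
ft_force: [-1.8, 2.0, 6.0]
opening: 0.022
```

```bash
python3 - <<'E'
from m import *
for i in range(5):
    rep(); im=optics.get_image('wrist')
cv2.imwrite('pics/w2.png',im)
E
python3 m.py -.58 -.45 -.3 -.15 0 .15 .3 .45 .56
```

```text
t5.38 p [ 0.4613 -0.0768  0.0799] r0.1302 th -0.586 yawth -0.585 F [-1.84  2.04  6.  ] T [ 0.325  0.329 -0.008] rxF -0.331  +Tz -0.340 op0.0220
 t5.42 p [ 0.4616 -0.0777  0.0799] r0.1302 th -0.593 yawth -0.588 F [-1.83 -0.36  8.1 ] T [0.087 0.33  0.189] rxF -0.038  +Tz 0.151 op0.0213
 t5.47 p [ 0.4614 -0.077   0.0799] r0.1302 th -0.587 yawth -0.584 F [-3.13 -0.76  7.15] T [-0.098  0.552  0.045] rxF -0.044  +Tz 0.001 op0.0220
 t5.53 p [ 0.4613 -0.0766  0.08  ] r0.1302 th -0.584 yawth -0.582 F [-2.46 -2.46  6.96] T [-0.285  0.538  0.035] rxF 0.194  +Tz 0.230 op0.0220
 t5.58 p [ 0.4612 -0.0764  0.0799] r0.1302 th -0.583 yawth -0.582 F [-2.04 -1.82  6.54] T [-0.336  0.473 -0.086] rxF 0.134  +Tz 0.048 op0.0218
 t5.62 p [ 0.4612 -0.0764  0.0799] r0.1303 th -0.583 yawth -0.582 F [-3.1  -1.3   6.65] T [-0.333  0.488 -0.04 ] rxF 0.025  +Tz -0.015 op0.0218
-0.45 [-0.009  0.033] turn -0.083
-0.3 [-0.014  0.071] turn -0.178
-0.15 [-0.014  0.11 ] turn -0.274
0.0 [-0.007  0.149] turn -0.369
0.15 [0.005 0.186] turn -0.465
0.3 [0.023 0.22 ] turn -0.56
0.45 [0.045 0.252] turn -0.656
0.56 [0.065 0.273] turn -0.726
```

View pics/w2.png

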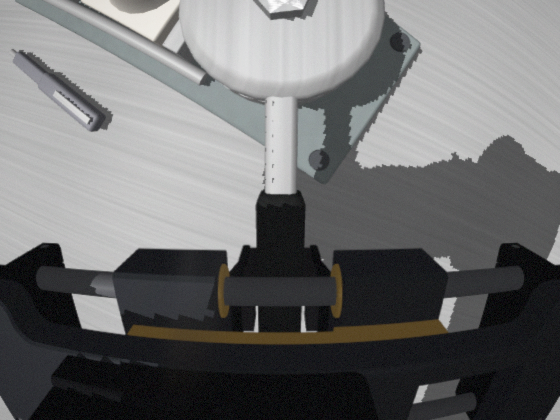

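arm_command:
  plan:
    - [[-0.009,0.033,0],-0.083,0]
    - [[-0.014,0.071,0],-0.178,0]
    - [[-0.014,0.11,0],-0.274,0]
    - [[-0.007,0.149,0],-0.369,0]
    - [[0.005,0.186,0],-0.465,0]
    - [[0.023,0.22,0],-0.56,0]
    - [[0.045,0.252,0],-0.656,0]
    - [[0.065,0.273,0],-0.726,0]

```text
time: 6.62
position: [0.494, 0.0594, 0.0799]
eef_rot: [0.001, 0.92, -0.391, 0.0]
ft_force: [-1.8, -8.4, 8.1]
opening: 0.0217
```

```bash
cat > avg.py <<'E'
from m import *
import sys
def avg(n=8,name='wrist'):
    R=[]
    for i in range(n):
        im=optics.get_image(name); s=arm.get_state();p=s['position'];g=p[:2]-A;F=s['ft_force']
        gh=g/np.hypot(*g)
        R.append([g[0]*F[1]-g[1]*F[0],s['torque'][2],F[:2]@gh,F[2]])
    R=np.array(R);print('mean rxF %.3f Tz %.3f sum %.3f  radial %.2f Fz %.2f'%(R[:,0].mean(),R[:,1].mean(),R[:,:2].sum(1).mean(),R[:,2].mean(),R[:,3].mean()),'std',R.std(0).round(2)); return im
if __name__=='__main__':
    im=avg(int(sys.argv[1])); rep()
    if len(sys.argv)>2: cv2.imwrite(sys.argv[2],im)
E
python3 avg.py 8 pics/w3.png
```

```text
mean rxF 0.071 Tz -0.071 sum -0.000  radial -3.95 Fz 3.83 std [0.15 0.09 1.16 1.09]
 t7.03 p [0.4945 0.0601 0.0799] r0.1292 th 0.562 yawth 0.560 F [ 4.19 -3.89  3.76] T [-0.741 -0.647 -0.045] rxF -0.041  +Tz -0.086 op0.0223
```

View pics/w3.png

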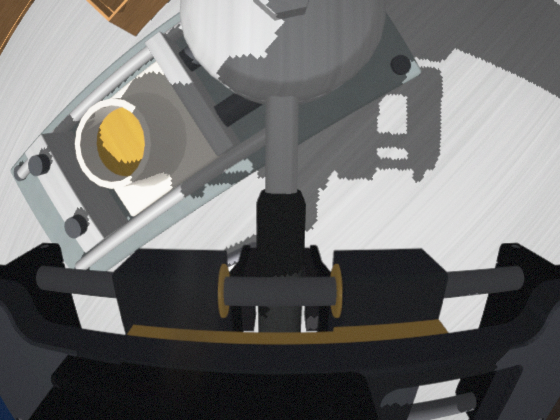

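The wrist view at +0.56 shows the front jaw face (about (215,110)) still short of the lamp foot, and the foot clear of the back jaw. The firm pinch adds radial load to the force readings, so I'll use a loose cage around the sleeve and take the bias with nothing touching.

arm_command:
  plan:
    - [[0,0,0],0,0.32]
    - [[-0.027,-0.031,0],0.102,0.32]
    - [[-0.048,-0.064,0],0.197,0.32]
    - [[-0.064,-0.1,0],0.293,0.32]
    - [[-0.075,-0.137,0],0.388,0.32]
    - [[-0.079,-0.176,0],0.484,0.32]
    - [[-0.078,-0.215,0],0.579,0.32]
    - [[-0.071,-0.253,0],0.675,0.32]

```text
time: 8.02
position: [0.4572, -0.0655, 0.0789]
eef_rot: [-0.001, 0.991, 0.131, -0.001]
ft_force: [2.3, 3.9, 0.3]
opening: 0.0277
```

arm_command:
  plan:
    - [[0.006,-0.02,0],0.051,0.32]
    - [[0.006,-0.02,0],0.051,0.32]
    - [[0.006,-0.016,0],0.048,0.32]

```text
time: 8.4
position: [0.4609, -0.0732, 0.0793]
eef_rot: [-0.0, 0.986, 0.165, -0.0]
ft_force: [0.1, 0.2, 0.4]
opening: 0.028
```

```bash
python3 avg.py 8 pics/w4.png
```

```text
mean rxF -0.006 Tz 0.008 sum 0.002  radial -0.04 Fz 0.15 std [0.03 0.02 0.24 0.43]
 t8.80 p [ 0.4613 -0.0737  0.0796] r0.1292 th -0.564 yawth -0.576 F [0.27 0.2  0.42] T [-0.007  0.003  0.019] rxF -0.013  +Tz 0.006 op0.0276
```

View pics/w4.png

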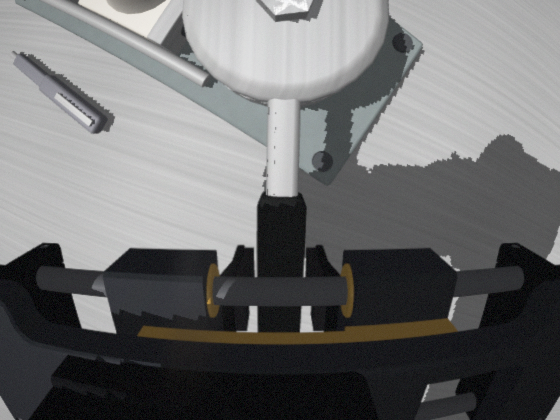

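The sleeve sits free between the fingers, and the readings are zero-mean with about 0.03 N m noise. I'll stay caged and drive slowly at the end of each stroke.

```bash
python3 m.py -.565 -.4 -.25 -.1 .05 .2 .35 .45 .5;python3 m.py .5 .52 .54 .56 .58 .6 .62; python3 m.py .62 .58 .48 .34 .2 .05 -.1 -.25 -.4 -.565 -.62
```

```text
t8.80 p [ 0.4613 -0.0737  0.0796] r0.1292 th -0.564 yawth -0.576 F [0.27 0.2  0.42] T [-0.007  0.003  0.019] rxF -0.013  +Tz 0.006 op0.0276
-0.4 [-0.01   0.042] turn -0.105
-0.25 [-0.013  0.08 ] turn -0.201
-0.1 [-0.011  0.119] turn -0.296
0.05 [-0.002  0.157] turn -0.392
0.2 [0.012 0.194] turn -0.487
0.35 [0.031 0.228] turn -0.583
0.45 [0.047 0.248] turn -0.646
0.5 [0.055 0.258] turn -0.678
 t8.80 p [ 0.4613 -0.0737  0.0796] r0.1292 th -0.564 yawth -0.576 F [0.27 0.2  0.42] T [-0.007  0.003  0.019] rxF -0.013  +Tz 0.006 op0.0276
0.52 [0.004 0.004] turn -0.013
0.54 [0.007 0.008] turn -0.025
0.56 [0.011 0.011] turn -0.038
0.58 [0.015 0.015] turn -0.051
0.6 [0.019 0.018] turn -0.064
0.62 [0.022 0.022] turn -0.076
 t8.80 p [ 0.4613 -0.0737  0.0796] r0.1292 th -0.564 yawth -0.576 F [0.27 0.2  0.42] T [-0.007  0.003  0.019] rxF -0.013  +Tz 0.006 op0.0276
0.58 [-0.008 -0.007] turn 0.025
0.48 [-0.026 -0.026] turn 0.089
0.34 [-0.048 -0.054] turn 0.178
0.2 [-0.066 -0.086] turn 0.267
0.05 [-0.08  -0.122] turn 0.363
-0.1 [-0.088 -0.16 ] turn 0.458
-0.25 [-0.091 -0.199] turn 0.554
-0.4 [-0.088 -0.238] turn 0.649
-0.565 [-0.078 -0.28 ] turn 0.754
-0.62 [-0.073 -0.293] turn 0.789
```

arm_command:
  plan:
    - [[-0.01,0.041,0],-0.105,0.32]
    - [[-0.014,0.08,0],-0.2,0.32]
    - [[-0.011,0.119,0],-0.296,0.32]
    - [[-0.003,0.157,0],-0.39,0.32]
    - [[0.011,0.193,0],-0.487,0.32]
    - [[0.03,0.227,0],-0.582,0.32]
    - [[0.045,0.246,0],-0.646,0.32]
    - [[0.053,0.256,0],-0.678,0.32]

```text
time: 9.8
position: [0.488, 0.0534, 0.0795]
eef_rot: [0.001, 0.933, -0.359, 0.0]
ft_force: [-0.5, -3.7, 1.6]
opening: 0.0282
```

```bash
python3 avg.py 6
```

```text
mean rxF 0.240 Tz 0.047 sum 0.287  radial -1.57 Fz 0.13 std [0.05 0.01 0.29 0.46]
 t10.10 p [0.4876 0.0538 0.0795] r0.1297 th 0.490 yawth 0.488 F [ 0.3  -2.83  0.55] T [-0.451  0.089  0.037] rxF 0.247  +Tz 0.284 op0.0279
```

```bash
python3 avg.py 1 pics/w5.png
```

```text
mean rxF 0.150 Tz -0.027 sum 0.123  radial -1.60 Fz -1.01 std [0. 0. 0. 0.]
 t10.15 p [0.4876 0.0537 0.0795] r0.1297 th 0.490 yawth 0.489 F [ 0.42 -1.93 -1.01] T [-0.497  0.041 -0.027] rxF 0.150  +Tz 0.123 op0.0279
```

View pics/w5.png

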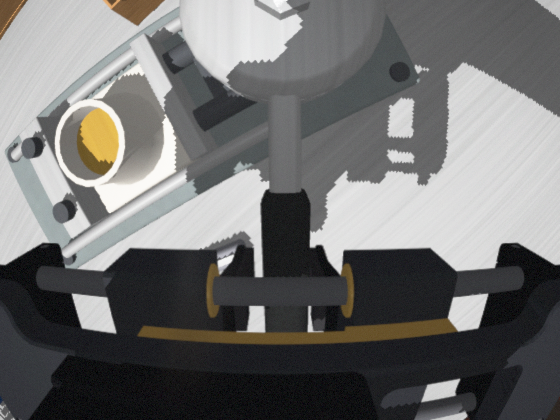

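```bash
python3 - <<'E'
import cv2
a=cv2.imread('pics/w3.png')[20:270,0:250];b=cv2.imread('pics/w5.png')[20:270,0:250]
import numpy as np
cv2.imwrite('pics/z5.png',cv2.resize(np.hstack([a,b]),None,fx=1.6,fy=2.0)) if 0 else cv2.imwrite('pics/z5.png',cv2.resize(b,None,fx=2.4,fy=2.4,interpolation=2))
E
```

```text
(no output)
```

View pics/z5.png

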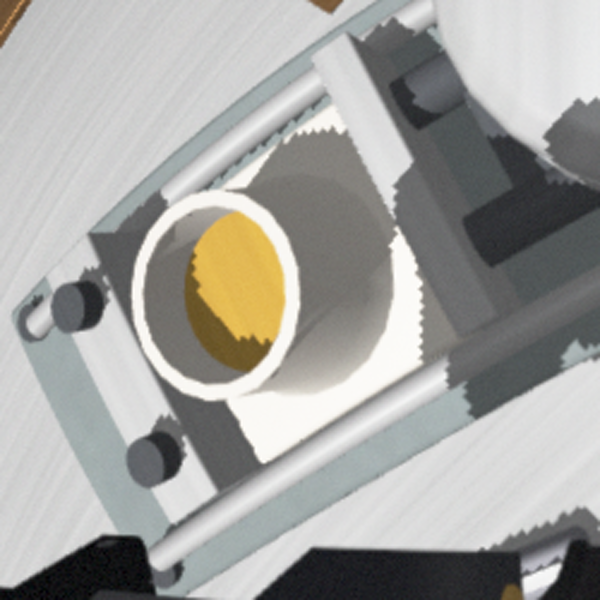

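```bash
cat >> h.py <<'E'
def wray(uv,z,c=None):
    c=c or optics.calibration('wrist');K=np.array(c['intrinsics']);R=np.array(c['R']);t=np.array(c['t'])
    q=np.array([(uv[0]-K[0,2])/K[0,0],(uv[1]-K[1,2])/K[1,1]]);th=np.hypot(*q)
    d=R.T@np.r_[q/th*np.sin(th),np.cos(th)];o=-R.T@t
    return o+d*(z-o[2])/d[2]
def cl(p):
    A=np.array([.584,-.033]);Y=-.243;x=np.array([np.cos(Y),np.sin(Y)]);y=np.array([-x[1],x[0]])
    return np.round([(p[:2]-A)@x,(p[:2]-A)@y],4)
E
python3 - <<'E'
from h import *
f=lambda x,y:(x/2.4,20+y/2.4)
for n,p,zs in(('footNearBL',(265,462),(.044,)),('backtop',(213,490),(.041,.061)),('backtop2',(112,300),(.041,.061)),('front top',(318,65),(.041,.061)),('front low',(418,350),(.044,)),('collar c',(216,294),(.086,)),('bed edge',(20,320),(.02,)),('hex',(282/1*2.4,(5-20)*2.4),(.118,))):
    print(n,[cl(wray(f(*p),z)) for z in zs])
E
```

```text
footNearBL [array([-0.0419,  0.1552])]
backtop [array([-0.0399,  0.1796]), array([-0.0409,  0.1644])]
backtop2 [array([0.029 , 0.1798]), array([0.0211, 0.1646])]
front top [array([0.0463, 0.0843]), array([0.0367, 0.0786])]
front low [array([-0.0388,  0.0961])]
collar c [array([-0.0051,  0.1178])]
bed edge [array([0.0589, 0.2419])]
hex [array([-0.0075,  0.003 ])]
```

Ray-cast in the clamp frame, the front jaw face is at y≈79 mm. It touches the foot, which spans 79–155 mm, and the back jaw face is at about 164 mm. So about 9 mm of sliding remains (~0.6 rad), then ~1.07 rad of squeeze.

```bash
python3 m.py .5 .4 .25 .1 -.05 -.2 -.35 -.5 -.6; python3 m.py -.6 -.55 -.4 -.3 -.2 -.1 0 .1 .2 .3 .4 .5 .6
```

```text
t10.15 p [0.4876 0.0537 0.0795] r0.1297 th 0.490 yawth 0.489 F [ 0.42 -1.93 -1.01] T [-0.497  0.041 -0.027] rxF 0.150  +Tz 0.123 op0.0279
0.4 [-0.017 -0.02 ] turn 0.064
0.25 [-0.038 -0.053] turn 0.159
0.1 [-0.053 -0.088] turn 0.255
-0.05 [-0.064 -0.126] turn 0.35
-0.2 [-0.068 -0.165] turn 0.446
-0.35 [-0.067 -0.204] turn 0.541
-0.5 [-0.06  -0.242] turn 0.637
-0.6 [-0.052 -0.267] turn 0.7
 t10.15 p [0.4876 0.0537 0.0795] r0.1297 th 0.490 yawth 0.489 F [ 0.42 -1.93 -1.01] T [-0.497  0.041 -0.027] rxF 0.150  +Tz 0.123 op0.0279
-0.55 [-0.004  0.012] turn -0.032
-0.4 [-0.013  0.05 ] turn -0.127
-0.3 [-0.016  0.076] turn -0.191
-0.2 [-0.016  0.102] turn -0.255
-0.1 [-0.014  0.128] turn -0.318
0.0 [-0.009  0.153] turn -0.382
0.1 [-0.001  0.178] turn -0.446
0.2 [0.009 0.202] turn -0.509
0.3 [0.021 0.225] turn -0.573
0.4 [0.036 0.247] turn -0.637
0.5 [0.052 0.267] turn -0.7
0.6 [0.071 0.285] turn -0.764
```

arm_command:
  plan:
    - [[-0.016,-0.022,0],0.064,0.32]
    - [[-0.036,-0.055,0],0.159,0.32]
    - [[-0.052,-0.09,0],0.255,0.32]
    - [[-0.062,-0.128,0],0.35,0.32]
    - [[-0.067,-0.167,0],0.446,0.32]
    - [[-0.066,-0.206,0],0.541,0.32]
    - [[-0.06,-0.244,0],0.637,0.32]
    - [[-0.053,-0.268,0],0.7,0.32]

```text
time: 11.15
position: [0.4615, -0.0802, 0.0797]
eef_rot: [-0.0, 0.983, 0.185, 0.0]
ft_force: [1.4, 2.4, -0.8]
opening: 0.028
```

```bash
python3 avg.py 3
```

```text
mean rxF -0.008 Tz -0.004 sum -0.012  radial 0.38 Fz 0.04 std [0.11 0.01 0.1  0.45]
 t11.30 p [ 0.4614 -0.0798  0.0796] r0.1312 th -0.608 yawth -0.608 F [-0.66  0.5   0.07] T [ 0.006 -0.014 -0.014] rxF -0.092  +Tz -0.106 op0.0277
```

arm_command:
  plan:
    - [[-0.004,0.012,0],-0.032,0.32]
    - [[-0.013,0.05,0],-0.127,0.32]
    - [[-0.016,0.076,0],-0.191,0.32]
    - [[-0.016,0.102,0],-0.255,0.32]
    - [[-0.014,0.128,0],-0.318,0.32]
    - [[-0.009,0.153,0],-0.382,0.32]
    - [[-0.001,0.178,0],-0.446,0.32]
    - [[0.001,0.183,0],-0.459,0.32]

```text
time: 12.3
position: [0.4616, 0.0121, 0.0796]
eef_rot: [0.0, 0.984, -0.176, -0.0]
ft_force: [-2.5, -4.6, 3.5]
opening: 0.0282
```

```bash
python3 avg.py 8;python3 m.py .12 .2 .3 .4 .5 .56 .6 
```

```text
mean rxF 0.345 Tz 0.004 sum 0.349  radial 1.30 Fz 2.44 std [0.09 0.02 0.69 0.56]
 t12.70 p [0.4615 0.0114 0.0795] r0.1303 th 0.105 yawth 0.110 F [-3.58 -1.34  2.48] T [-0.573  0.571 -0.001] rxF 0.323  +Tz 0.322 op0.0277
 t12.70 p [0.4615 0.0114 0.0795] r0.1303 th 0.105 yawth 0.110 F [-3.58 -1.34  2.48] T [-0.573  0.571 -0.001] rxF 0.323  +Tz 0.322 op0.0277
0.2 [0.008 0.019] turn -0.051
0.3 [0.02  0.042] turn -0.115
0.4 [0.035 0.064] turn -0.178
0.5 [0.052 0.084] turn -0.242
0.56 [0.062 0.095] turn -0.28
0.6 [0.07  0.102] turn -0.306
```

arm_command:
  plan:
    - [[0.003,0.009,0],-0.025,0.32]
    - [[0.008,0.019,0],-0.051,0.32]
    - [[0.014,0.03,0],-0.083,0.32]
    - [[0.02,0.042,0],-0.115,0.32]
    - [[0.027,0.053,0],-0.146,0.32]
    - [[0.031,0.058,0],-0.163,0.32]
    - [[0.035,0.064,0],-0.178,0.32]

```text
time: 13.58
position: [0.4787, 0.0432, 0.0793]
eef_rot: [0.0, 0.95, -0.312, -0.001]
ft_force: [-4.6, -3.6, 4.7]
opening: 0.028
```

```bash
python3 avg.py 8;python3 m.py .4 .45 .5 .56 .6; 
```

```text
mean rxF 0.631 Tz 0.033 sum 0.665  radial 1.52 Fz 2.94 std [0.05 0.03 0.39 0.32]
 t13.97 p [0.4789 0.0435 0.0794] r0.1300 th 0.386 yawth 0.390 F [-4.37 -3.17  2.38] T [-0.576  0.98   0.038] rxF 0.668  +Tz 0.707 op0.0279
 t13.97 p [0.4789 0.0435 0.0794] r0.1300 th 0.386 yawth 0.390 F [-4.37 -3.17  2.38] T [-0.576  0.98   0.038] rxF 0.668  +Tz 0.707 op0.0279
0.45 [0.008 0.01 ] turn -0.032
0.5 [0.017 0.02 ] turn -0.064
0.56 [0.027 0.031] turn -0.102
0.6 [0.035 0.038] turn -0.127
```

```bash
python3 avg.py 4 pics/w6.png; python3 - <<'E'
import cv2
b=cv2.imread('pics/w6.png')[20:270,0:250]
cv2.imwrite('pics/z6.png',cv2.resize(b,None,fx=2.4,fy=2.4,interpolation=2))
E
```

```text
mean rxF 0.566 Tz 0.006 sum 0.573  radial 1.76 Fz 3.59 std [0.08 0.02 0.56 0.38]
 t14.18 p [0.4789 0.0435 0.0794] r0.1300 th 0.386 yawth 0.390 F [-4.06 -3.35  4.05] T [-0.52   0.974  0.027] rxF 0.663  +Tz 0.690 op0.0280
```

View pics/z6.png

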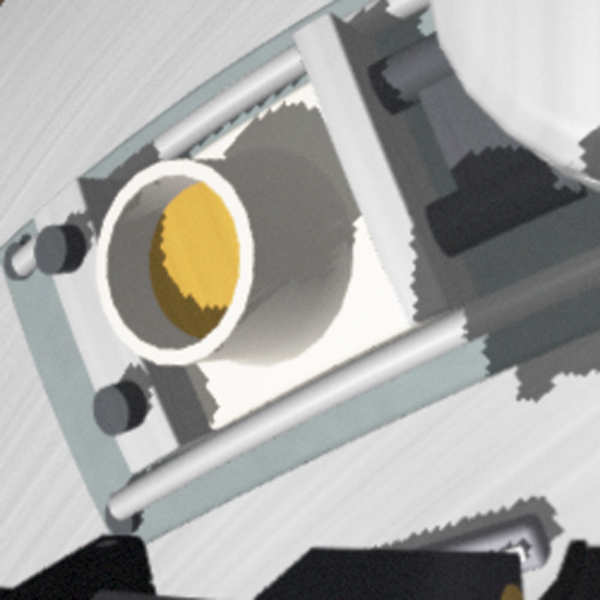

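```bash
python3 - <<'E'
from h import *
f=lambda x,y:(x/2.4,20+y/2.4)
for n,p,zs in(('footNearBL',(213,428),(.044,)),('backtop',(178,452),(.061,)),('backtop2',(82,190),(.061,)),('front top',(298,42),(.061,)),('front low',(410,320),(.061,)),('collar c',(174,262),(.086,))):
    print(n,[cl(wray(f(*p),z)) for z in zs])
E
```

```text
footNearBL [array([-0.0415,  0.1616])]
backtop [array([-0.0435,  0.1645])]
backtop2 [array([0.0383, 0.1624])]
front top [array([0.037 , 0.0841])]
front low [array([-0.0417,  0.084 ])]
collar c [array([-0.0051,  0.1237])]
```

The image puts the foot about 2–3 mm from the back jaw, or touching it within error, yet the felt moment is already ~0.6. I'll go on in small steps to see the slope.

arm_command:
  plan:
    - [[0.004,0.005,0],-0.016,0.32]
    - [[0.008,0.01,0],-0.032,0.32]
    - [[0.008,0.01,0],-0.032,0.32]

```text
time: 14.55
position: [0.4829, 0.0486, 0.0794]
eef_rot: [0.0, 0.942, -0.335, -0.0]
ft_force: [-3.6, -2.7, 4.1]
opening: 0.028
```

```bash
python3 avg.py 10
```

```text
mean rxF 0.632 Tz 0.033 sum 0.665  radial 1.86 Fz 3.24 std [0.06 0.03 0.46 0.51]
 t15.05 p [0.4828 0.0485 0.0793] r0.1300 th 0.435 yawth 0.440 F [-4.48 -2.45  2.85] T [-0.53   1.111  0.043] rxF 0.613  +Tz 0.656 op0.0281
```

arm_command:
  plan:
    - [[0.004,0.005,0],-0.016,0.32]
    - [[0.009,0.01,0],-0.032,0.32]
    - [[0.014,0.015,0],-0.05,0.32]
    - [[0.019,0.021,0],-0.07,0.32]
    - [[0.019,0.021,0],-0.07,0.32]

```text
time: 15.68
position: [0.4925, 0.0591, 0.0794]
eef_rot: [0.0, 0.922, -0.386, -0.0]
ft_force: [-4.2, -2.5, 2.8]
opening: 0.0283
```

```bash
python3 avg.py 10 pics/w7.png; python3 - <<'E'
import cv2
b=cv2.imread('pics/w7.png')[20:270,0:250]
cv2.imwrite('pics/z7.png',cv2.resize(b,None,fx=2.4,fy=2.4,interpolation=2))
E
```

```text
mean rxF 0.628 Tz 0.013 sum 0.641  radial 0.75 Fz 2.49 std [0.06 0.03 0.33 0.4 ]
 t16.18 p [0.4924 0.059  0.0794] r0.1298 th 0.544 yawth 0.550 F [-3.45 -3.03  2.65] T [-0.53   0.94   0.012] rxF 0.595  +Tz 0.606 op0.0281
```

View pics/z7.png

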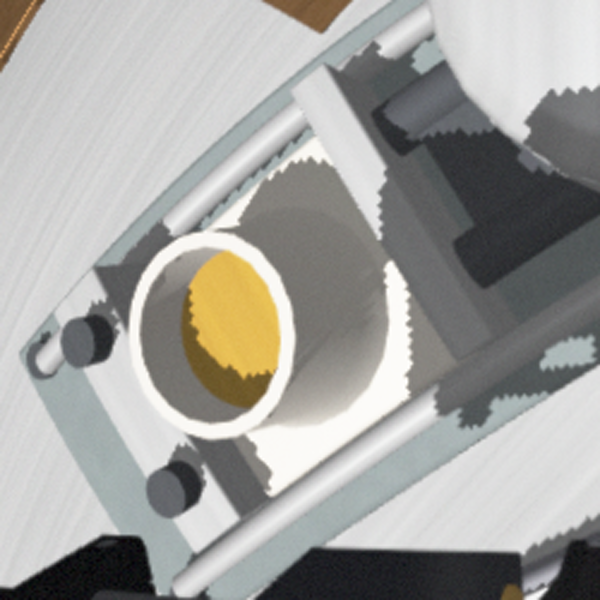

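```bash
python3 - <<'E'
from h import *
f=lambda x,y:(x/2.4,20+y/2.4)
for n,p,zs in(('footNearBL',(270,494),(.044,)),('backtop',(236,518),(.061,)),('backtop2',(96,270),(.061,)),('front top',(297,90),(.061,)),('front mid',(376,250),(.061,)),('collar c',(212,335),(.086,))):
    print(n,[cl(wray(f(*p),z)) for z in zs])
E
```

```text
footNearBL [array([-0.0413,  0.1616])]
backtop [array([-0.0414,  0.1645])]
backtop2 [array([0.0412, 0.1623])]
front top [array([0.0389, 0.0834])]
front mid [array([-0.0085,  0.0872])]
collar c [array([-0.0053,  0.1236])]
```

The lamp holder hasn't moved since the last picture (collar y 123.7 → 123.6 mm), so both jaws are already in contact. The felt moment is ~0.64 N m. Next I back off, take the bias with the handle free, then make the next stroke.

```bash
python3 m.py .56 .45 .3 .32 .33; python3 m.py .33 .2 .05 -.1 -.25 -.4 -.5 -.6 -.61
```

```text
t16.18 p [0.4924 0.059  0.0794] r0.1298 th 0.544 yawth 0.550 F [-3.45 -3.03  2.65] T [-0.53   0.94   0.012] rxF 0.595  +Tz 0.606 op0.0281
0.45 [-0.019 -0.021] turn 0.07
0.3 [-0.042 -0.053] turn 0.166
0.32 [-0.039 -0.048] turn 0.153
0.33 [-0.038 -0.046] turn 0.146
 t16.18 p [0.4924 0.059  0.0794] r0.1298 th 0.544 yawth 0.550 F [-3.45 -3.03  2.65] T [-0.53   0.94   0.012] rxF 0.595  +Tz 0.606 op0.0281
0.2 [-0.016 -0.03 ] turn 0.083
0.05 [-0.03  -0.066] turn 0.178
-0.1 [-0.039 -0.104] turn 0.274
-0.25 [-0.042 -0.143] turn 0.369
-0.4 [-0.038 -0.182] turn 0.465
-0.5 [-0.033 -0.207] turn 0.528
-0.6 [-0.025 -0.232] turn 0.592
-0.61 [-0.024 -0.234] turn 0.598
```

arm_command:
  plan:
    - [[-0.02,-0.02,0],0.07,0.32]
    - [[-0.041,-0.053,0],0.166,0.32]
    - [[-0.041,-0.053,0],0.166,0.32]
    - [[-0.037,-0.047,0],0.149,0.32]
    - [[-0.037,-0.047,0],0.149,0.32]

```text
time: 16.8
position: [0.475, 0.0368, 0.0797]
eef_rot: [-0.0, 0.961, -0.277, 0.0]
ft_force: [0.4, 0.2, 0.6]
opening: 0.0275
```

```bash
python3 avg.py 8 pics/w8.png
```

```text
mean rxF 0.005 Tz -0.003 sum 0.002  radial -0.10 Fz 0.07 std [0.11 0.04 0.31 0.46]
 t17.20 p [0.4743 0.0357 0.0795] r0.1294 th 0.317 yawth 0.316 F [ 0.45 -0.41 -0.29] T [ 0.074 -0.    -0.058] rxF 0.015  +Tz -0.043 op0.0282
```

Bias with the handle free is 0, so the readings can be trusted. I'll back off by one tooth (to about −0.25), then drive forward in steps.

arm_command:
  plan:
    - [[-0.016,-0.03,0],0.083,0.32]
    - [[-0.03,-0.066,0],0.178,0.32]
    - [[-0.039,-0.104,0],0.274,0.32]
    - [[-0.042,-0.143,0],0.369,0.32]
    - [[-0.042,-0.143,0],0.369,0.32]

```text
time: 17.82
position: [0.4533, -0.0368, 0.0796]
eef_rot: [0.0, 1.0, 0.009, 0.0]
ft_force: [0.3, 0.4, 0.3]
opening: 0.0279
```

```bash
python3 avg.py 2; python3 m.py -.25 -.2 -.1 -.05 0 .05 .1 .15 .2 .25 .3 .35 .4 .45 .5
```

```text
mean rxF -0.037 Tz 0.010 sum -0.027  radial 0.44 Fz -0.06 std [0.01 0.   0.11 0.13]
 t17.93 p [ 0.4533 -0.0355  0.0796] r0.1307 th -0.262 yawth -0.259 F [-0.33  0.23  0.08] T [ 0.065 -0.002  0.005] rxF -0.031  +Tz -0.026 op0.0278
 t17.93 p [ 0.4533 -0.0355  0.0796] r0.1307 th -0.262 yawth -0.259 F [-0.33  0.23  0.08] T [ 0.065 -0.002  0.005] rxF -0.031  +Tz -0.026 op0.0278
-0.2 [0.    0.013] turn -0.032
-0.1 [0.003 0.039] turn -0.095
-0.05 [0.005 0.052] turn -0.127
0.0 [0.008 0.064] turn -0.159
0.05 [0.011 0.077] turn -0.191
0.1 [0.015 0.089] turn -0.223
0.15 [0.02  0.101] turn -0.255
0.2 [0.025 0.113] turn -0.286
0.25 [0.031 0.125] turn -0.318
0.3 [0.037 0.136] turn -0.35
0.35 [0.044 0.147] turn -0.382
0.4 [0.052 0.158] turn -0.414
0.45 [0.06  0.168] turn -0.446
0.5 [0.069 0.178] turn -0.477
```

arm_command:
  plan:
    - [[0,0.013,0],-0.032,0.32]
    - [[0.003,0.039,0],-0.095,0.32]
    - [[0.005,0.052,0],-0.127,0.32]
    - [[0.008,0.064,0],-0.159,0.32]
    - [[0.009,0.07,0],-0.175,0.32]
    - [[0.011,0.077,0],-0.191,0.32]
    - [[0.013,0.083,0],-0.207,0.32]
    - [[0.013,0.083,0],-0.207,0.32]

```text
time: 18.92
position: [0.4596, 0.0055, 0.0795]
eef_rot: [0.0, 0.988, -0.152, -0.0]
ft_force: [-1.9, -3.5, 1.7]
opening: 0.028
```

```bash
python3 avg.py 10
```

```text
mean rxF 0.587 Tz 0.021 sum 0.609  radial 0.53 Fz 1.24 std [0.08 0.03 0.39 0.47]
 t19.43 p [0.4596 0.0055 0.0795] r0.1302 th 0.057 yawth 0.062 F [-2.06 -4.49  1.53] T [-0.995  0.579 -0.03 ] rxF 0.637  +Tz 0.607 op0.0281
```

arm_command:
  plan:
    - [[0.003,0.008,0],-0.02,0.32]
    - [[0.005,0.015,0],-0.04,0.32]
    - [[0.009,0.022,0],-0.06,0.32]
    - [[0.012,0.03,0],-0.08,0.32]
    - [[0.012,0.03,0],-0.08,0.32]

```text
time: 20.05
position: [0.4656, 0.0207, 0.0795]
eef_rot: [0.0, 0.977, -0.214, -0.0]
ft_force: [-2.4, -4.6, 1.9]
opening: 0.0279
```

```bash
python3 avg.py 10; python3 m.py .2 .25 .3 .35 .4
```

```text
mean rxF 0.684 Tz 0.028 sum 0.713  radial 0.74 Fz 1.87 std [0.08 0.02 0.37 0.22]
 t20.55 p [0.4655 0.0206 0.0795] r0.1300 th 0.182 yawth 0.187 F [-3.15 -4.97  1.91] T [-0.899  0.635  0.004] rxF 0.757  +Tz 0.762 op0.0281
 t20.55 p [0.4655 0.0206 0.0795] r0.1300 th 0.182 yawth 0.187 F [-3.15 -4.97  1.91] T [-0.899  0.635  0.004] rxF 0.757  +Tz 0.762 op0.0281
0.25 [0.006 0.012] turn -0.032
0.3 [0.012 0.023] turn -0.064
0.35 [0.019 0.034] turn -0.095
0.4 [0.027 0.044] turn -0.127
```

arm_command:
  plan:
    - [[0.003,0.006,0],-0.016,0.32]
    - [[0.006,0.012,0],-0.032,0.32]
    - [[0.009,0.017,0],-0.048,0.32]
    - [[0.012,0.023,0],-0.064,0.32]
    - [[0.015,0.028,0],-0.08,0.32]
    - [[0.015,0.028,0],-0.08,0.32]

```text
time: 21.3
position: [0.473, 0.0344, 0.0795]
eef_rot: [0.0, 0.962, -0.275, -0.0]
ft_force: [-3.2, -4.6, 3.1]
opening: 0.0276
```

```bash
python3 avg.py 14
```

```text
mean rxF 0.760 Tz 0.050 sum 0.809  radial -0.11 Fz 2.15 std [0.05 0.03 0.37 0.41]
 t22.00 p [0.473  0.0343 0.0795] r0.1298 th 0.302 yawth 0.313 F [-2.68 -4.6   2.08] T [-1.055  0.701  0.081] rxF 0.691  +Tz 0.772 op0.0278
```

arm_command:
  plan:
    - [[0.004,0.006,0],-0.016,0.32]
    - [[0.007,0.011,0],-0.033,0.32]
    - [[0.011,0.017,0],-0.05,0.32]
    - [[0.011,0.017,0],-0.05,0.32]

```text
time: 22.5
position: [0.4786, 0.0428, 0.0795]
eef_rot: [0.0, 0.95, -0.312, -0.0]
ft_force: [-2.9, -5.9, 2.1]
opening: 0.0277
```

```bash
python3 avg.py 14 pics/w9.png; python3 - <<'E'
import cv2
b=cv2.imread('pics/w9.png')[20:270,0:250]
cv2.imwrite('pics/z9.png',cv2.resize(b,None,fx=2.4,fy=2.4,interpolation=2))
E
```

```text
mean rxF 0.771 Tz 0.057 sum 0.828  radial -1.22 Fz 1.88 std [0.07 0.03 0.37 0.52]
 t23.20 p [0.4786 0.0427 0.0795] r0.1298 th 0.380 yawth 0.392 F [-2.34 -4.81  1.14] T [-1.138  0.532  0.09 ] rxF 0.684  +Tz 0.774 op0.0281
```

View pics/z9.png

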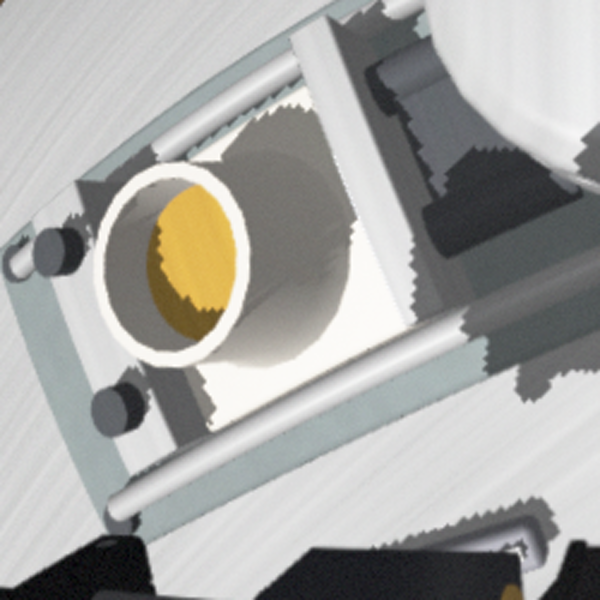

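The lamp holder is whole and hasn't moved between the jaws (collar at zoom (172,265)), and the moment reads 0.77–0.83 N m. I'll add a small nudge to cover the give-back, then let go.

arm_command:
  plan:
    - [[0.004,0.005,0],-0.016,0.32]
    - [[0.009,0.011,0],-0.036,0.32]
    - [[0.009,0.011,0],-0.036,0.32]

```text
time: 23.58
position: [0.4829, 0.0483, 0.0794]
eef_rot: [0.0, 0.941, -0.339, -0.0]
ft_force: [-3.4, -5.4, 2.3]
opening: 0.0278
```

```bash
python3 avg.py 16; python3 m.py .45 .4 .3 .22 .25
```

```text
mean rxF 0.824 Tz 0.062 sum 0.886  radial -0.81 Fz 2.72 std [0.05 0.03 0.44 0.39]
 t24.38 p [0.4828 0.0482 0.0794] r0.1297 th 0.433 yawth 0.448 F [-3.52 -5.73  2.91] T [-1.123  0.844  0.042] rxF 0.865  +Tz 0.908 op0.0275
 t24.38 p [0.4828 0.0482 0.0794] r0.1297 th 0.433 yawth 0.448 F [-3.52 -5.73  2.91] T [-1.123  0.844  0.042] rxF 0.865  +Tz 0.908 op0.0275
0.4 [-0.008 -0.01 ] turn 0.032
0.3 [-0.023 -0.032] turn 0.095
0.22 [-0.033 -0.05 ] turn 0.146
0.25 [-0.029 -0.043] turn 0.127
```

It now reads 0.82–0.89 N m, about 3–4 times the free-running value, so I stop here. Next I ease back, centre the cage, open and lift.

arm_command:
  plan:
    - [[-0.008,-0.01,0],0.032,0.32]
    - [[-0.015,-0.021,0],0.063,0.32]
    - [[-0.023,-0.032,0],0.095,0.32]
    - [[-0.033,-0.05,0],0.146,0.32]
    - [[-0.03,-0.045,0],0.133,0.32]
    - [[-0.03,-0.045,0],0.133,0.32]

```text
time: 25.12
position: [0.4689, 0.0272, 0.0797]
eef_rot: [-0.0, 0.971, -0.239, 0.0]
ft_force: [0.1, -0.2, -0.9]
opening: 0.028
```

```bash
python3 avg.py 4 pics/w10.png
```

```text
mean rxF -0.019 Tz -0.002 sum -0.021  radial 0.00 Fz 0.43 std [0.07 0.03 0.34 0.37]
 t25.32 p [0.4685 0.0266 0.0795] r0.1299 th 0.233 yawth 0.239 F [0.29 0.97 0.22] T [ 0.051  0.051 -0.048] rxF -0.130  +Tz -0.178 op0.0282
```

View pics/w10.png

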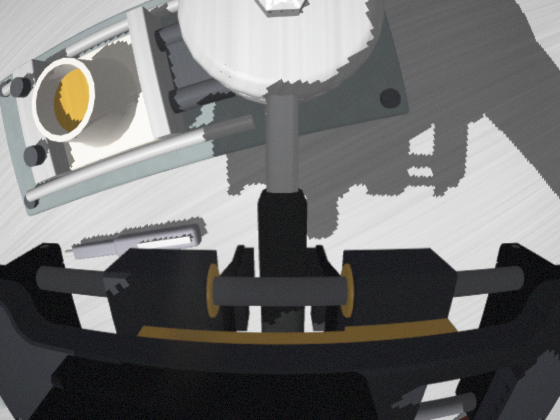

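The handle (column 283) is centred and free between the fingers (250 and 315), and the forces are ~0. Opening and lifting.

arm_command:
  plan:
    - [[0,0,0],0,0.5]
    - [[0,0,0],0,0.6]
    - [[0,0,0.05],0,0.6]
    - [[0,0,0.15],0,0.6]
    - [[0,0,0.25],0,0.6]
    - [[-0.02,-0.1,0.3],0,0.6]
    - [[-0.03,-0.2,0.3],0,0.6]
    - [[-0.03,-0.3,0.3],0,0.6]

```text
time: 26.32
position: [0.4531, -0.1254, 0.2303]
eef_rot: [0.0, 0.971, -0.239, 0.001]
ft_force: [0.6, -0.6, -0.8]
opening: 0.0521
```

arm_command:
  plan:
    - [[-0.03,-0.1,0],0,0.6]
    - [[-0.06,-0.2,0],0,0.6]
    - [[-0.09,-0.3,0],0,0.6]
    - [[-0.11,-0.4,0],0,0.6]
    - [[-0.11,-0.4,0],0,0.6]

```text
time: 26.95
position: [0.3963, -0.3277, 0.2292]
eef_rot: [0.0, 0.97, -0.242, -0.0]
ft_force: [0.8, 0.3, 0.9]
opening: 0.0521
```

```bash
python3 - <<'E'
from m import *
im=optics.get_image('top');cv2.imwrite('pics/t9.png',im);rep()
t=cv2.imread('pics/top0.png');c,r,b=sleeve(im,(200,228,330,290));g=ray('top',c,.104)[:2];print(g,cl(g))
cv2.imwrite('pics/t9z.png',cv2.resize(im[140:290,90:350],None,fx=3,fy=3.5,interpolation=2))
E
```

```text
t27.00 p [ 0.3975 -0.3251  0.2292] r0.3465 th -1.246 yawth 0.243 F [ 0.38 -0.44  0.13] T [0.12  0.006 0.017] rxF 0.193  +Tz 0.210 op0.0522
[0.46600321 0.02710876] [-0.129  0.03 ]
```

View pics/t9.png

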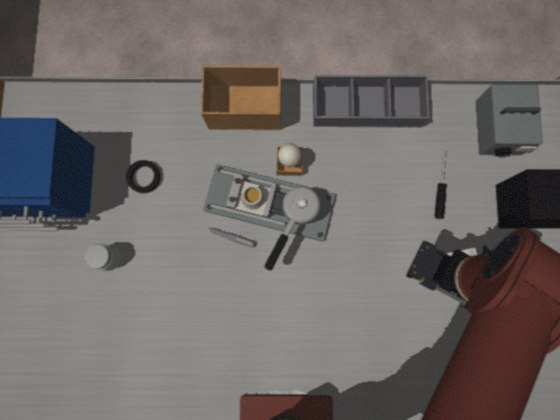

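View pics/t9z.png

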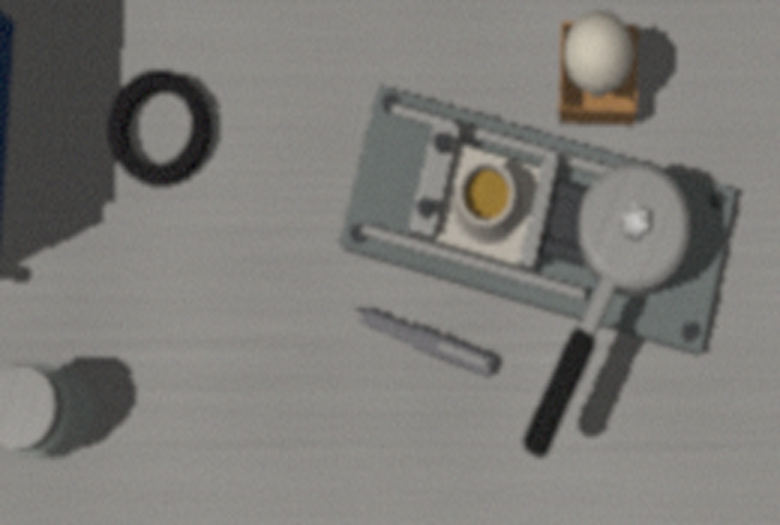

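The lamp holder at (252,195) sits between both jaws and the wrench is free. The pen, bulb, tape and jar are at the same pixels as before. Handing in.

```bash
python3 -c "
from station import arm
print(arm.hand_in())"
```

```text
the job is handed in; nothing more can be done
None
```

The clamp now holds the lamp holder between both jaws, the wrench is released, and the job was handed in at about 27 s of the 72 s allowed. Handing in gave no verdict.

- **Strokes:** I worked the wrench with five driving strokes. I gripped it for the first two, then kept the fingers loosely around the handle so the force could be read cleanly.
- **Stiffness:** The wrench felt about 0.25 N m running free. The last paused readings were 0.61, 0.71, 0.81, 0.83 and finally 0.82–0.89 N m, against a cracking limit of 1.05. With the handle free between the fingers, the readings were close to 0.
- **Last checks:** The last close-up, just after backing off, shows the ceramic whole. The final top view shows the lamp holder seated against both jaws. The pen, bulb, tape roll, jar and screwdriver are where they started. The fuse box was hidden under the arm in that picture, so I could not confirm it; the gripper passed well above it.
- **Disagreement:** The readings and the geometry did not fully agree. The wrench climbed faster at first contact than the spring rate given, then stayed flat near 0.64 for part of that stroke. My position-based estimate was lower, around 0.7 N m at the end. I aimed slightly above 0.8 N m so that either figure, including the clamp's give-back by the force readings, would still hold; by the lower estimate, the full give-back could take it slightly below 0.65.

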